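Fold the lid stay of the board case and shut the lid

TASK

The blue case on the bench, with the circuit board in it, is to be closed. Its lid is propped open by a folding metal stay that is locked straight: break the stay at its knee by pressing the red grip bar down, then lower the lid fully shut.

Things in the scene. Friction and masses are not known exactly. Their poses are not given: they have to be found in the camera images.
- case: Blue open case fixed to the bench, 150 deep (x) x 210 wide (y) x 85 high, board inside. Origin: centre of its underside; z up, +x to the hinge side. Lid hinge axis along y at x=+75, z=+85. Lid: flat blue panel, 150 from hinge to free edge, 210 wide, 11 thick, grey plate outside. Stay: on the outside of its +y wall, two 69 mm links; foot pivot at x=-48, z=+75.
- lid (a joint): Lid hinge angle, rad: 0 = open as found (leaning 80 degrees up from flat), grows as the lid comes down towards -x of the case, 1.40 = flat shut. The hinge is stiff: the lid stays where it is left and takes about 2 N at the free edge to move. It cannot come down while the stay is locked straight. Close it by pushing its outer (grey, +x) face from behind near the free edge.
- knee_grip (a point): Centre of the red grip bar at the knee of the stay: a cylinder 20 mm thick and 55 mm long along the case's y, standing out from the +y side of the case, starting about 120 mm above the bench. The knee swings on a 69 mm radius about the foot pivot: down and towards the hinge at first, then down beside the case wall (bar centre 17 mm above the bench when the lid is shut).
- stay_knee (a joint): Bend of the stay at its knee, rad: 0 = locked, about 3 mm past straight and against its stop; grows as the bar is pressed down, 0.1 = dead straight, about 2.5 = fully folded, lid shut. Pressing the bar down takes a few newtons, and 25 mm down breaks it well past straight (about 0.8), drawing the lid down by about 0.12; it stays where it is left and then folds by itself as the lid is lowered.

How it is judged (in metres and radians):
On the way:
1. the stay is broken at its knee (bent at least 0.3 rad from locked) while the lid is still clearly open (value of joint stay_knee above 0.3 rad and value of joint lid below 1.1 rad), for 0.1 s.
At the end, for the whole second after the job is handed in: the lid is shut to within 0.1 rad (15 mm at its front edge) and at rest, and the stay is folded (value of joint lid above 1.3 rad and velocity of joint lid between -0.05 and 0.05 rad/s and value of joint stay_knee above 1.5 rad); the robot touches nothing.
It also fails if it takes over 35 s, if anything falls off the work surface, if the arm or the gripper's body presses on something with over 40 N, if the wrist force passes 120 N, or if a joint passes its speed limit or range.

ROBOT

A 6-joint arm with a two-finger parallel gripper is mounted at the origin on a cart in front of the work surface, level with it; the furniture and walls round the work are solid. World frame = base frame: x ahead of the robot, y to its left, z up, the work surface at z = 0. Lengths are in mm, angles in rad, forces in N, time in s.
With the tool pointing down it reaches from about 325 to 775 mm from the base axis. Payload 5.5 kg.
Tool frame: the origin (TCP) lies midway between the tips of the shut fingers; the grasp point (between the pads) lies 19 mm behind it; z points along the fingers, y is the line along which they close (so a half turn about z gives the same grasp; the last joint's range is limited). The gripper opens to 85 mm and grips with 20 to 120 N. Pads are 22 mm wide; open, the fingers measure 114 mm over their backs; the gripper's body (76 mm by 85 mm) begins 54 mm behind the grasp point. The pads swing forward as they close: fully open they stand 13 mm farther back than shut.
Start: joints at [1.116, 0.091, 1.231, -0, 1.82, -0.057], TCP at [232.44, 553.162, 231.275] pointing down, gripper open.
Joint ranges: [-2.87, 2.87], [-0.86, 2.18], [0.17, 2.46], [-1.51, 4.65], [0.06, 2.69], [-2.65, 2.65]. Speed limits (rad/s): [2.57, 2.57, 3.01, 3.14, 3.14, 3.14].

INTERFACE

Orientations are given as a rotation vector (axis times angle).
In Python, from workcell import manip, grab_frame, models gives the robot as it stands. The module is installed in compiled form; this text tells all that it offers.
- The arm moves only by the tool play_rows, never from a script. Its argument "motion" is a list of rows, each a list of 3 entries, a list of its own where there are three numbers: the shift along the tool's x, y, z in m, then the turn, a rotation vector about the tool's x, y, z in rad, then the opening in per cent of the stroke, from 0 (shut) to 100 (fully open). A call has 1 to 12 rows; each row is the pose to reach, as a shift and turn from the pose commanded when the call began, along the tool's axes at that moment; what a row does not reach only later rows make up. A row lasts 1/10 s, in which the tool goes at most 50 mm and 8.59 degrees, less where a joint would pass 70% of its speed; a pose out of reach is approached as far as the arm can. A call with a gripper value outside its range is refused whole. The fingers move at their own pace and stop on an object; "force" is the grip in N (left out, the last holds). Time passes only in rows, so rows that repeat a pose let the fingers close. It gives the time, the measured TCP pose, the force, the opening and the grip force at its end, in the units of the state.
- manip.observe(): the state, without advancing time (a new reading comes with each control period).
- grab_frame(name): name is "side" or "top"; returns a dict with "color" (400x640x3 uint8, red, green, blue), "range_z" (400x640 float32, mm along the optical axis (not along the pixel's ray), 0 where there is no reading), "fx", "fy", "cx", "cy" (pixels), "D" ([k1, k2, p1, p2, k3] as OpenCV has them; the pictures are not rectified), "R" (3x3) and "t" (3): a world point X has camera coordinates R X + t. Camera axes: x right, y down, z forward; pixel columns grow to the right and rows downward; lengths in mm; the calibration is good to about 2 mm. A picture is of the moment at which its call begins.
- manip.close_job(): hands the job in; it is judged then, once.
Trained networks look in a picture, given as the dict that the camera call returned (one of the last four; its "shot" number tells which), for a name from the list of things; names that differ only in an ending like _2 or _b are one class to them, and where a whole thing is asked for, a point or a joint stands for the part that bears it (a point fixed in the world has none). Each returns a list of dicts, best first, with "score" (0 to 1); they miss things now and then, are a little off and sometimes report something else, mostly with a low value. They report only what shows in the picture. A call takes as long as a camera call.
- models.search_frame(picture, name): "pixel" ([column, row] in pixels, amid what is visible of it).
The state is a dict: "time": time; "joints": joint angles; "joint_vel": joint speeds; "joint_efforts": joint torques, N m; "tcp_pos": TCP position; "tool_rot": TCP orientation; "force": force on the tool from outside, world axes, zero at the start; "wrist_torque": the same for the moment, N m; "finger_gap": finger opening in mm; "finger_force": force on a finger pad.
Only numpy, scipy, OpenCV 4.12 (cv2) and the standard library are available. Lean on these libraries where they do the work, as an engineer would, in place of code of your own. Each camera call takes 0.05 s, during which the arm holds its last target. There are 200 camera calls.

## Working session

There is one attempt and no reset: what is moved stays moved. The work goes in short steps, Python scripts to look and compute and a tool call to move; the robot and the scene stay as the last step left them, time stands still between calls to the robot, and variables do not carry over. Pictures are saved under pics/ and viewed, at most 10 in all, crops included, and the job is handed in when it is done.

Besides the shell and the picture viewer there is one more tool, called as a command line: name --argument value ..., lists and objects as JSON in quotes. play_rows: Moves the arm, as the interface text tells. Its arguments: {"type":"object","properties":{"motion":{"type":"array","items":{"type":"array"}},"force":{"type":"number"}},"required":["motion"]}

```bash
mkdir -p pics; cat > h.py <<'E'
import numpy as np, cv2
from workcell import manip, grab_frame, models
def world(p,u,v,r=2):
    K=np.array([[p['fx'],0,p['cx']],[0,p['fy'],p['cy']],[0,0,1]])
    u0,v0=int(round(u)),int(round(v))
    w=p['range_z'][max(v0-r,0):v0+r+1,max(u0-r,0):u0+r+1]; z=np.median(w[w>0]) if (w>0).any() else np.nan
    q=cv2.undistortPoints(np.array([[[u,v]]],float),K,np.array(p['D'],float))[0,0]
    return np.array(p['R']).T@(np.array([q[0]*z,q[1]*z,z])-np.array(p['t']))
def cloud(p):
    K=np.array([[p['fx'],0,p['cx']],[0,p['fy'],p['cy']],[0,0,1]])
    v,u=np.mgrid[:400,:640]
    q=cv2.undistortPoints(np.stack([u,v],-1).reshape(-1,1,2).astype(float),K,np.array(p['D'],float)).reshape(400,640,2)
    z=p['range_z'][...,None]
    X=(np.concatenate([q*z,z],-1)-np.array(p['t']))@np.array(p['R'])
    X[p['range_z']<=0]=np.nan
    return X
E
python3 - <<'E'
from h import *
np.set_printoptions(precision=1,suppress=True)
ims=[]
for n in("side","top"):
    p=grab_frame(n);ims.append(p['color'])
    print(n,"cam",-np.array(p['R']).T@p['t'])
    X=cloud(p)
    for k in("case","lid","knee_grip","stay_knee"):
        for d in models.search_frame(p,k)[:2]:print(k,d['score'],d['pixel'],world(p,*d['pixel']))
    hsv=cv2.cvtColor(p['color'],cv2.COLOR_RGB2HSV)
    red=((hsv[...,0]<8)|(hsv[...,0]>172))&(hsv[...,1]>140)&(hsv[...,2]>60)
    P=X[red&~np.isnan(X[...,0])]
    print("red",len(P),np.median(P,0) if len(P) else 0, np.percentile(P,[3,97],axis=0) if len(P) else 0)
    cv2.imwrite(f"pics/{n}0.png",p['color'][...,::-1])
cv2.imwrite("pics/both0.png",cv2.resize(np.vstack(ims),(480,600))[...,::-1])
s=manip.observe();print(s['time'],s['tcp_pos'],s['tool_rot'],s['joints'])
E
```

```text
side cam [ 453.1 -456.9  468.3]
case 0.62 [303.9, 257.5] [469.1 240.8  31.2]
lid 0.56 [341.1, 204.9] [522.5 118.2 194.9]
stay_knee 0.6 [305.3, 191.9] [476.7 309.7 134. ]
red 765 [406.8 -14.9  20.2] [[ 385.9 -109.1   16.4]
 [ 666.1  351.9  129.8]]
top cam [439.7 278.8 930.9]
case 0.87 [369.5, 209.3] [459.  198.9  28.4]
lid 0.83 [376.6, 175.4] [515.9 204.1 233.8]
knee_grip 0.74 [374.9, 174.5] [517.7 207.  232. ]
knee_grip 0.61 [303.2, 214.0] [446.6 345.4 128. ]
stay_knee 0.6 [319.2, 191.1] [503.1 317.6   1.3]
red 297 [450.7 333.3 127.4] [[ 427.9 -322.3   12.7]
 [ 587.2  368.9  131. ]]
0.5 [232.4 553.1 231.3] [-0.6 -3.1  0. ] [ 1.1  0.1  1.2  0.   1.8 -0.1]
```

View pics/side0.png

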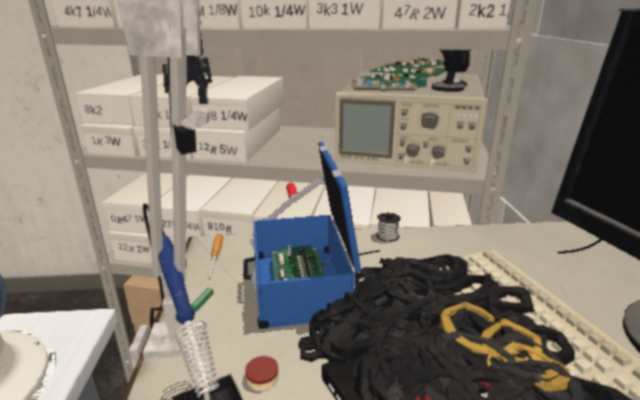

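View pics/top0.png

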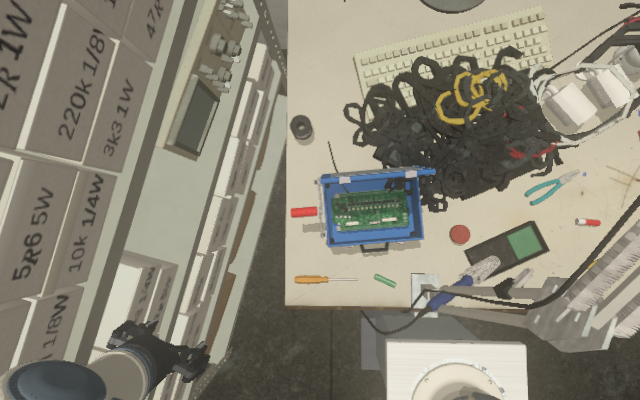

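The side view shows the open case at about (303,257), with the lid leaning up at (340,200) and the red bar at (291,188). In the top view the case is at (370,209) and the bar at (303,212). A shelf stands to +y (columns below 285), and a cable heap lies behind and to the right of the lid.

```bash
python3 - <<'E'
from h import *
np.set_printoptions(precision=1,suppress=True,linewidth=200)
p=grab_frame("top");X=cloud(p)
q=grab_frame("side");Y=cloud(q)
def hs(p):return cv2.cvtColor(p['color'],cv2.COLOR_RGB2HSV)
for n,pp,C in(("top",p,X),("side",q,Y)):
    h=hs(pp)
    red=((h[...,0]<8)|(h[...,0]>172))&(h[...,1]>120)
    m=red&(abs(C[...,0]-450)<60)&(abs(C[...,1]-345)<50)&(C[...,2]>80)
    P=C[m];print(n,"bar",len(P),P.mean(0),np.percentile(P,[2,98],axis=0))
    if n=="top":
        c=P[:,:2]-P[:,:2].mean(0);print("axis",np.linalg.svd(c,full_matrices=False)[2][0])
    blue=(h[...,0]>100)&(h[...,0]<125)&(h[...,1]>120)
    m=blue&(abs(C[...,0]-480)<130)&(abs(C[...,1]-200)<150)
    R=C[m&(C[...,2]>78)&(C[...,2]<92)]
    if len(R)>20:print("rim",len(R),cv2.minAreaRect(R[:,:2].astype(np.float32)),cv2.boxPoints(cv2.minAreaRect(R[:,:2].astype(np.float32))))
    L=C[m&(C[...,2]>100)]
    print("lid",len(L),np.percentile(L,[1,50,99],axis=0));T=L[L[:,2]>np.percentile(L[:,2],99)-12];print("top edge",T.mean(0),np.percentile(T,[3,97],axis=0), np.polyfit(T[:,1],T[:,0],1))
A=np.vstack([X.reshape(-1,3),Y.reshape(-1,3)]);A=A[~np.isnan(A[:,0])]
A=A[A[:,2]<700]
print("height map rows x, cols y")
ys=range(-80,640,40);print("      ",list(ys))
for x in range(200,800,40):
    print(x,[int(np.percentile(a[:,2],97)) if len(a:=A[(A[:,0]>=x)&(A[:,0]<x+40)&(A[:,1]>=y)&(A[:,1]<y+40)])>2 else None for y in ys])
cv2.imwrite("pics/top1.png",cv2.resize(p['color'][130:270,260:470],(800,533),interpolation=cv2.INTER_CUBIC)[...,::-1])
from scipy.spatial.transform import Rotation as Ro
s=manip.observe();print(Ro.from_rotvec(s['tool_rot']).as_matrix())
E
```

```text
top bar 220 [451.6 344.7 128. ] [[442.4 318.8 121.8]
 [461.3 370.8 131.9]]
axis [-0.1  1. ]
rim 95 ((451.0061950683594, 196.39691162109375), (130.14517211914062, 208.51028442382812), 6.175604343414307) [[375.1 293. ]
 [397.5  85.7]
 [526.9  99.7]
 [504.5 307. ]]
lid 341 [[509.3 101.5 206.5]
 [516.7 181.9 233.9]
 [532.1 250.4 236.6]]
top edge [517.4 178.6 233.8] [[509.4 105.1 231.3]
 [525.9 246.7 236. ]] [ -0.1 533.3]
side bar 93 [449.7 340.3 128.5] [[441.6 317.8 124. ]
 [457.9 367.9 130.9]]
rim 1023 ((461.52728271484375, 196.89048767089844), (155.32022094726562, 211.26583862304688), 6.084476470947266) [[373.1 293.7]
 [395.5  83.6]
 [549.9 100.1]
 [527.6 310.2]]
lid 710 [[506.1  97.9 102.7]
 [527.5 101.6 196.6]
 [545.8 259.1 234.8]]
top edge [516.  164.8 231.2] [[506.3  98.7 223.5]
 [525.4 253.5 234.8]] [ -0.1 531.5]
height map rows x, cols y
       [-80, -40, 0, 40, 80, 120, 160, 200, 240, 280, 320, 360, 400, 440, 480, 520, 560, 600]
200 [2, 2, 9, 14, 34, 192, 187, 92, 2, 2, 2, 2, None, None, 469, 405, 296, 374]
240 [3, 2, 12, 261, 177, 191, 3, 2, 2, 2, 2, 2, 0, None, 569, 492, 455, 
[... 448 characters left out ...]
47, 223, 236, 235, 234, 236, 233, 3, 3, None, None, -753, 405, 584, 528]
520 [66, 67, 64, 61, 233, 236, 233, 214, 190, 173, 2, 2, None, None, -751, 558, 600, 87]
560 [71, 71, 65, 64, 66, 65, 53, 3, 3, 6, 2, 2, None, None, -753, 613, 606, 263]
600 [75, 73, 69, 64, 66, 66, 64, 45, 2, 5, 46, 46, None, None, 396, 616, 266, 279]
640 [70, 65, 62, 60, 61, 63, 63, 41, 4, 2, 47, 47, -1, None, 406, 558, 435, 446]
680 [66, 63, 59, 61, 52, 48, 46, 46, 8, 3, 3, 2, 0, None, 467, 486, 273, 302]
720 [64, 58, 61, 61, 55, 48, 50, 48, 3, 2, 2, 2, None, None, 452, 267, 302, 321]
760 [62, 54, 59, 60, 52, 52, 41, 41, 3, 3, 2, 3, None, 402, 450, 267, 306, 318]
[[-0.9  0.4 -0. ]
 [ 0.4  0.9 -0. ]
 [ 0.  -0.  -1. ]]
```

View pics/top1.png

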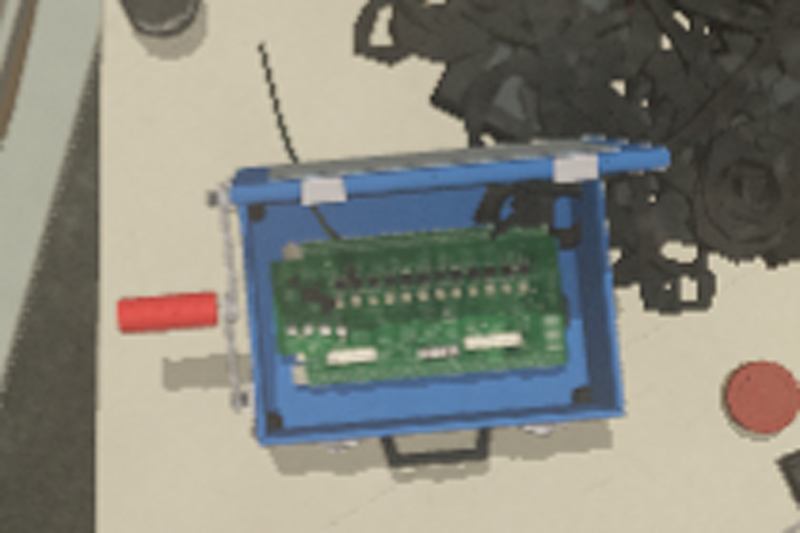

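The case yaw is about 6.1° with its centre at about (461.5,197). The bar runs along case y from y=318 to 371, with its top at z≈131. I'll shut the gripper, align tool y with the bar, and press along the knee's arc.

```bash
cat >> h.py <<'E'
from scipy.spatial.transform import Rotation as Ro
def rows(wps):
    s=manip.observe();R=Ro.from_rotvec(s['tool_rot']);out=[]
    for w in wps:
        sh=R.inv().apply(np.array(w)-s['tcp_pos']);out.append((sh/1000).round(4).tolist())
    return out
yaw=np.radians(6.08);ex=np.array([np.cos(yaw),np.sin(yaw),0]);ey=np.array([-np.sin(yaw),np.cos(yaw),0]);c0=np.array([461.5,197,0])
def case(x,y,z):return c0+ex*x+ey*y+[0,0,z]
E
python3 - <<'E'
from h import *
s=manip.observe();R=Ro.from_rotvec(s['tool_rot'])
T=Ro.from_matrix(np.c_[-ex,ey,[0,0,-1]])
print("turn",(R.inv()*T).as_rotvec())
print(rows([(450,357,231),(450,357,145)]))
E
```

```text
turn [-3.00919452e-05 -1.82712135e-05 -5.03855915e-01]
[[-0.2766, -0.0966, 0.0003], [-0.2766, -0.0966, 0.0863]]
```

play_rows --motion '[[[-0.04, -0.014, 0], [0, 0, -0.12], 0], [[-0.08, -0.028, 0], [0, 0, -0.24], 0], [[-0.12, -0.042, 0], [0, 0, -0.36], 0], [[-0.16, -0.056, 0], [0, 0, -0.504], 0], [[-0.2, -0.07, 0], [0, 0, -0.504], 0], [[-0.24, -0.084, 0], [0, 0, -0.504], 0], [[-0.2766, -0.0966, 0], [0, 0, -0.504], 0], [[-0.2766, -0.0966, 0.03], [0, 0, -0.504], 0], [[-0.2766, -0.0966, 0.06], [0, 0, -0.504], 0], [[-0.2766, -0.0966, 0.086], [0, 0, -0.504], 0], [[-0.2766, -0.0966, 0.086], [0, 0, -0.504], 0]]'

```text
time: 1.7
tcp_pos: [448.4, 355.5, 140.5]
tool_rot: [0.166, -3.13, 0.007]
force: [-0.7, -0.1, 0.0]
finger_gap: 0.5
finger_force: 0.0
```

play_rows --motion '[[[-0.002, 0, 0.004], [0, 0, 0], 0], [[-0.002, 0, 0.009], [0, 0, 0], 0], [[-0.005, 0, 0.013], [0, 0, 0], 0], [[-0.007, 0, 0.017], [0, 0, 0], 0], [[-0.01, 0, 0.021], [0, 0, 0], 0], [[-0.012, 0, 0.025], [0, 0, 0], 0], [[-0.014, 0, 0.029], [0, 0, 0], 0], [[-0.016, 0, 0.034], [0, 0, 0], 0], [[-0.017, 0, 0.038], [0, 0, 0], 0], [[-0.018, 0, 0.042], [0, 0, 0], 0], [[-0.018, 0, 0.042], [0, 0, 0], 0], [[-0.018, 0, 0.042], [0, 0, 0], 0]]'

```text
time: 2.9
tcp_pos: [468.2, 359.0, 103.8]
tool_rot: [-0.166, 3.136, 0.001]
force: [2.2, -0.1, 5.9]
finger_gap: 0.1
finger_force: 2.9
```

```bash
python3 - <<'E'
from h import *
np.set_printoptions(precision=1,suppress=True)
p=grab_frame("side")
s=manip.observe();print(s['force'],s['tcp_pos'],s['time'])
cv2.imwrite("pics/side2.png",cv2.resize(p['color'][100:340,180:480],(750,600),interpolation=cv2.INTER_CUBIC)[...,::-1])
E
```

```text
[1.5 0.8 5.7] [468.2 359.  103.8] 2.95
```

View pics/side2.png

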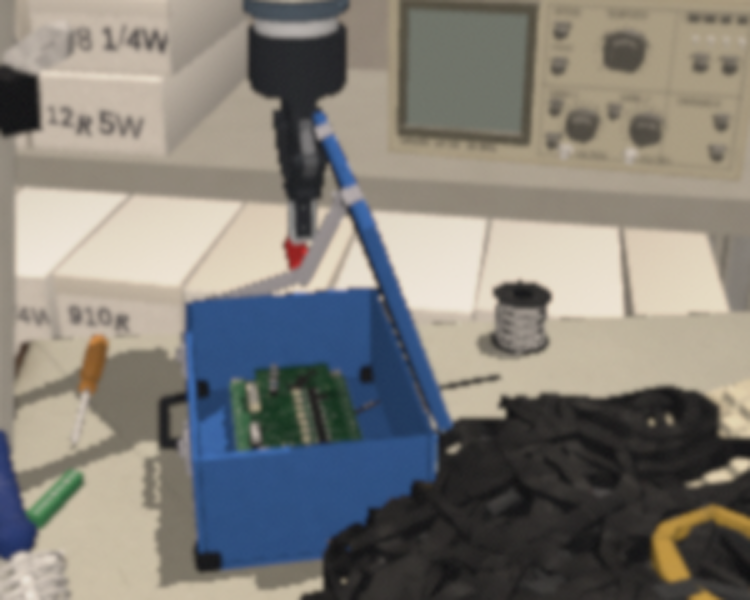

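The stay is visibly bent at the red bar (295,252), and the lid leans in further with its top at (320,120). Next I'll retract and go behind the lid.

```bash
python3 - <<'E'
from h import *
s=manip.observe();p=s['tcp_pos']
print(rows([np.array(p)+[0,0,200],case(110,50,303),case(110,50,205)]))
R=Ro.from_rotvec(s['tool_rot']);T=Ro.from_matrix(np.c_[-ex,ey,[0,0,-1]]);print((R.inv()*T).as_rotvec())
E
```

```text
[[-0.0002, 0.0001, -0.2], [-0.0864, -0.1103, -0.1992], [-0.0863, -0.1103, -0.1012]]
[ 0.00048657  0.00099639 -0.00014063]
```

play_rows --motion '[[[0.003, 0, -0.03], [0, 0, 0], 0], [[0.003, 0, -0.07], [0, 0, 0], 0], [[0.003, 0, -0.12], [0, 0, 0], 0], [[0, 0, -0.165], [0, 0, 0], 0], [[0, 0, -0.205], [0, 0, 0], 0], [[-0.03, -0.035, -0.205], [0, 0, 0], 0], [[-0.06, -0.07, -0.205], [0, 0, 0], 0], [[-0.086, -0.11, -0.205], [0, 0, 0], 0], [[-0.086, -0.11, -0.205], [0, 0, 0], 0], [[-0.086, -0.11, -0.17], [0, 0, 0], 0], [[-0.086, -0.11, -0.135], [0, 0, 0], 0], [[-0.086, -0.11, -0.104], [0, 0, 0], 0]]'

```text
time: 4.15
tcp_pos: [563.8, 258.8, 204.1]
tool_rot: [0.167, -3.133, 0.001]
force: [-0.1, 1.0, 0.1]
finger_gap: 0.0
finger_force: 0.0
```

```bash
python3 - <<'E'
from h import *
np.set_printoptions(precision=1,suppress=True)
p=grab_frame("side");X=cloud(p);h=cv2.cvtColor(p['color'],cv2.COLOR_RGB2HSV)
m=(h[...,0]>100)&(h[...,0]<125)&(h[...,1]>120)&(X[...,2]>110)
C=(X[m]-c0)@np.c_[ex,ey,[0,0,1]]
C=C[(abs(C[:,0])<110)&(abs(C[:,1])<130)]
k=np.polyfit(C[:,2],C[:,0],1);print("theta",np.degrees(np.arctan2(1,-k[0])),np.percentile(C,[2,98],axis=0))
s=manip.observe();print(s['force'],s['tcp_pos'],s['time'])
def tip(a,r=122,t=12):
    a=np.radians(a);return case(75-np.cos(a)*r+np.sin(a)*t+11,50,85+np.sin(a)*r+np.cos(a)*t)
A=[74,68,62,56,50,44,38,32,26,20,14,9,4,0]
for a,r in zip(A,rows([tip(a) for a in A])):print(a,r)
cv2.imwrite("pics/side3.png",cv2.resize(p['color'][100:340,180:480],(750,600),interpolation=cv2.INTER_CUBIC)[...,::-1])
E
```

```text
theta 73.52576438285625 [[  29.8 -105.2  114. ]
 [  68.3   38.2  231.2]]
[ 1.7  0.  -4.5] [561.9 258.2 197.2] 4.2
74 [0.0426, -0.0002, -0.0079]
68 [0.055, -0.0002, -0.0047]
62 [0.0671, -0.0002, -0.0003]
56 [0.0786, -0.0001, 0.0054]
50 [0.0894, -0.0001, 0.0122]
44 [0.0995, -0.0001, 0.0201]
38 [0.1087, -0.0001, 0.029]
32 [0.117, -0.0, 0.0389]
26 [0.1241, 0.0, 0.0496]
20 [0.1301, 0.0, 0.0609]
14 [0.1349, 0.0001, 0.0728]
9 [0.1379, 0.0001, 0.0831]
4 [0.14, 0.0001, 0.0936]
0 [0.141, 0.0002, 0.1021]
```

View pics/side3.png

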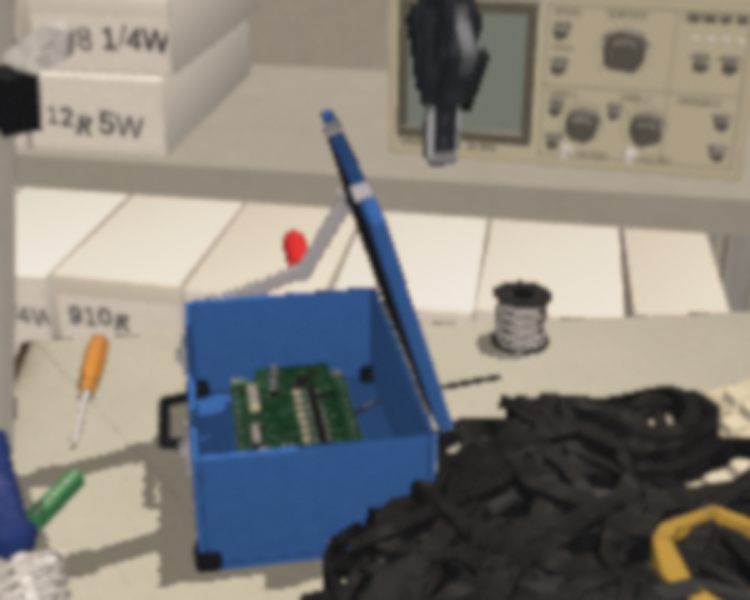

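Lid at about 73.5°, with the tool clear behind it at (440,150). The measured pose is still settling, so I'll hold briefly, then recompute.

play_rows --motion '[[[0, 0, 0], [0, 0, 0], 0], [[0.01, 0, 0], [0, 0, 0], 0], [[0.02, 0, 0], [0, 0, 0], 0], [[0.02, 0, 0], [0, 0, 0], 0], [[0.02, 0, 0], [0, 0, 0], 0], [[0.02, 0, 0], [0, 0, 0], 0]]'

```text
time: 4.8
tcp_pos: [545.4, 256.6, 208.2]
tool_rot: [-0.167, 3.136, 0.001]
force: [-0.5, 0.4, -0.5]
finger_gap: 0.1
finger_force: 0.0
```

```bash
cat >>h.py <<'E'
def tip(a,r=122,t=12):
    a=np.radians(a);return case(75-np.cos(a)*r+np.sin(a)*t+11,50,85+np.sin(a)*r+np.cos(a)*t)
E
python3 - <<'E'
from h import *
s=manip.observe();print(s['force'],s['tcp_pos'],s['time'])
A=[74,68,62,56,50,44,38,32,26,20,14,9,4,0,-3]
for a,r in zip(A,rows([tip(a) for a in A])):print(a,r)
E
```

```text
[-0.4782319   0.41189942 -0.53829144] [545.39172387 256.58223134 208.19346586] 4.8
74 [0.0258, -0.0004, 0.0026]
68 [0.0383, -0.0004, 0.0055]
62 [0.0504, -0.0004, 0.0098]
56 [0.062, -0.0004, 0.0152]
50 [0.073, -0.0004, 0.0219]
44 [0.0832, -0.0004, 0.0297]
38 [0.0925, -0.0004, 0.0385]
32 [0.1009, -0.0004, 0.0482]
26 [0.1082, -0.0004, 0.0588]
20 [0.1144, -0.0004, 0.07]
14 [0.1193, -0.0004, 0.0819]
9 [0.1225, -0.0004, 0.0921]
4 [0.1247, -0.0004, 0.1025]
0 [0.1259, -0.0004, 0.111]
-3 [0.1264, -0.0004, 0.1174]
```

play_rows --motion '[[[0.013, 0, 0.002], [0, 0, 0], 0], [[0.026, 0, 0.003], [0, 0, 0], 0], [[0.032, 0, 0.004], [0, 0, 0], 0], [[0.038, 0, 0.0055], [0, 0, 0], 0], [[0.044, 0, 0.0075], [0, 0, 0], 0], [[0.0504, 0, 0.01], [0, 0, 0], 0], [[0.056, 0, 0.0125], [0, 0, 0], 0], [[0.062, 0, 0.015], [0, 0, 0], 0], [[0.0675, 0, 0.0185], [0, 0, 0], 0], [[0.073, 0, 0.022], [0, 0, 0], 0], [[0.073, 0, 0.022], [0, 0, 0], 0], [[0.073, 0, 0.022], [0, 0, 0], 0]]'

```text
time: 6.0
tcp_pos: [472.3, 248.5, 184.8]
tool_rot: [0.167, -3.136, 0.001]
force: [-0.9, -0.1, 0.4]
finger_gap: -0.2
finger_force: 0.0
```

```bash
python3 - <<'E'
from h import *
p=grab_frame("side")
s=manip.observe();print(s['force'],s['tcp_pos'],s['time'])
A=[50,44,38,32,26,20,14,9,4,0,-3]
for a,r in zip(A,rows([tip(a) for a in A])):print(a,r)
cv2.imwrite("pics/side4.png",cv2.resize(p['color'][100:340,180:480],(750,600),interpolation=cv2.INTER_CUBIC)[...,::-1])
E
```

```text
[ 0.3825375  -0.13186912 -0.02880875] [472.44443268 248.5600388  184.9270027 ] 6.05
50 [-0.0004, -0.0001, -0.0012]
44 [0.0098, -0.0001, 0.0066]
38 [0.0191, -0.0001, 0.0154]
32 [0.0274, -0.0001, 0.0251]
26 [0.0347, -0.0001, 0.0357]
20 [0.0408, -0.0001, 0.047]
14 [0.0458, -0.0001, 0.0588]
9 [0.0489, -0.0001, 0.069]
4 [0.0511, -0.0001, 0.0795]
0 [0.0523, -0.0001, 0.088]
-3 [0.0527, -0.0001, 0.0944]
```

View pics/side4.png

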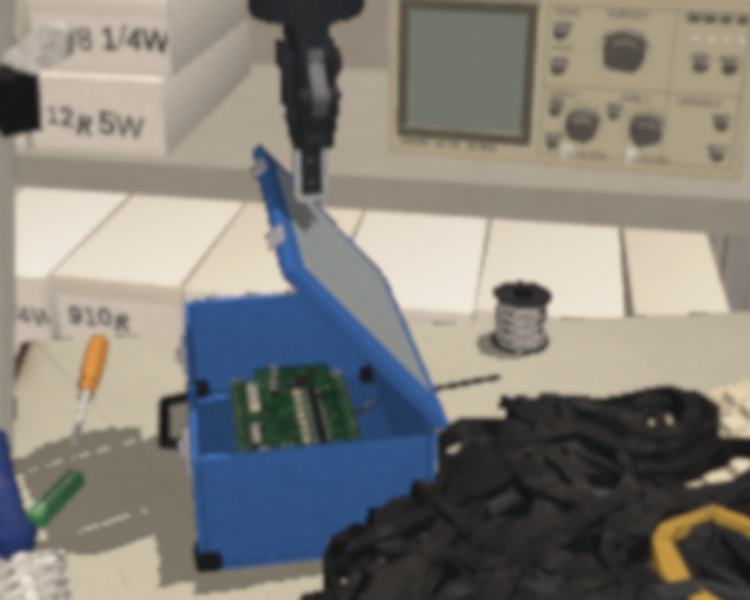

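The lid is coming down with the fingertip on its grey face at (310,190), at about 50°. I'll keep going.

play_rows --motion '[[[0.005, 0, 0.003], [0, 0, 0], 0], [[0.01, 0, 0.0066], [0, 0, 0], 0], [[0.0145, 0, 0.011], [0, 0, 0], 0], [[0.019, 0, 0.0155], [0, 0, 0], 0], [[0.0235, 0, 0.02], [0, 0, 0], 0], [[0.0275, 0, 0.025], [0, 0, 0], 0], [[0.031, 0, 0.0305], [0, 0, 0], 0], [[0.035, 0, 0.036], [0, 0, 0], 0], [[0.038, 0, 0.0415], [0, 0, 0], 0], [[0.041, 0, 0.047], [0, 0, 0], 0], [[0.0435, 0, 0.053], [0, 0, 0], 0], [[0.046, 0, 0.059], [0, 0, 0], 0]]'

```text
time: 7.25
tcp_pos: [426.6, 243.8, 125.7]
tool_rot: [0.167, -3.137, 0.0]
force: [0.9, 1.1, 0.7]
finger_gap: 0.0
finger_force: 0.4
```

play_rows --motion '[[[0.0015, 0, 0.005], [0, 0, 0], 0], [[0.003, 0, 0.01], [0, 0, 0], 0], [[0.004, 0, 0.015], [0, 0, 0], 0], [[0.005, 0, 0.02], [0, 0, 0], 0], [[0.006, 0, 0.024], [0, 0, 0], 0], [[0.006, 0, 0.027], [0, 0, 0], 0], [[0.006, 0, 0.029], [0, 0, 0], 0], [[0.006, 0, 0.029], [0, 0, 0], 0], [[0.006, 0, 0.029], [0, 0, 0], 0]]'

```text
time: 8.15
tcp_pos: [421.0, 243.2, 97.3]
tool_rot: [-0.167, 3.137, -0.0]
force: [-0.2, 1.0, -0.6]
finger_gap: -0.0
finger_force: 0.0
```

```bash
python3 - <<'E'
from h import *
p=grab_frame("side");q=grab_frame("top")
s=manip.observe();print(s['force'],s['tcp_pos'],s['time'])
X=cloud(q)
C=(X.reshape(-1,3)-c0)@np.c_[ex,ey,[0,0,1]]
for x0 in range(-75,75,25):
    m=(C[:,0]>x0)&(C[:,0]<x0+25)&(C[:,1]>-90)&(C[:,1]<-10);print(x0,np.median(C[m,2]))
cv2.imwrite("pics/side5.png",cv2.resize(p['color'][100:340,180:480],(750,600),interpolation=cv2.INTER_CUBIC)[...,::-1])
E
```

```text
[-0.41718685  0.34239125 -0.02270795] [421.04253772 243.22922854  97.41867269] 8.25
-75 448.63296188336443
-50 471.8290510208948
-25 464.23918553894873
0 96.83676690496685
25 97.30926462597184
50 96.11771515047842
```

View pics/side5.png

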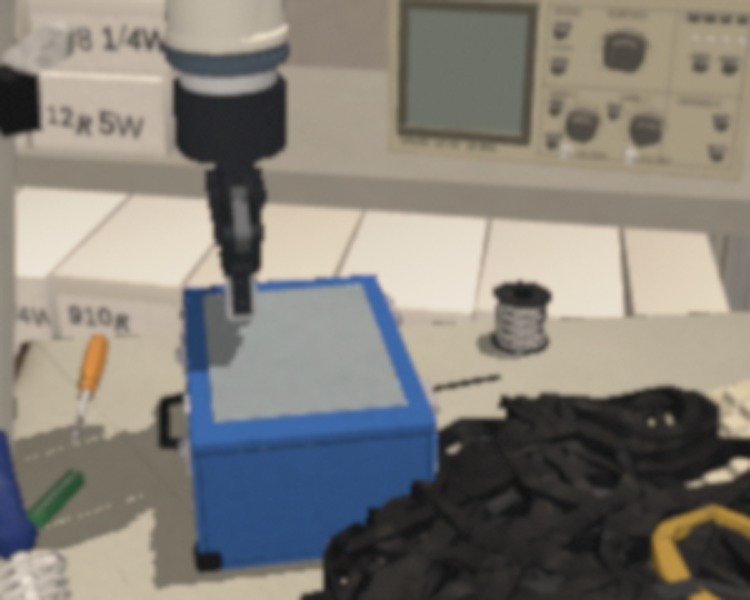

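The lid lies flat on the case, with the fingertip at (240,310). I'll give it a short confirming press, then retract.

play_rows --motion '[[[0, 0, 0.002], [0, 0, 0], 0], [[0, 0, 0.004], [0, 0, 0], 0], [[0, 0, 0.004], [0, 0, 0], 0], [[0, 0, 0.004], [0, 0, 0], 0]]'

```text
time: 8.65
tcp_pos: [421.2, 243.4, 95.9]
tool_rot: [-0.167, 3.135, 0.001]
force: [-4.1, -1.9, 11.4]
finger_gap: 0.2
finger_force: 6.0
```

play_rows --motion '[[[0, 0, -0.02], [0, 0, 0], 0], [[0, 0, -0.05], [0, 0, 0], 0], [[0, 0, -0.09], [0, 0, 0], 0], [[0, 0, -0.12], [0, 0, 0], 0], [[0, 0, -0.12], [0, 0, 0], 0], [[0, 0, -0.12], [0, 0, 0], 0], [[0, 0, -0.12], [0, 0, 0], 0]]'

```text
time: 9.35
tcp_pos: [420.5, 243.0, 211.6]
tool_rot: [0.167, -3.135, 0.002]
force: [0.1, 0.2, -0.4]
finger_gap: 0.0
finger_force: 0.0
```

```bash
python3 - <<'E'
from h import *
q=grab_frame("side");s=manip.observe();print(s['force'],s['tcp_pos'],s['time'])
C=(cloud(q).reshape(-1,3)-c0)@np.c_[ex,ey,[0,0,1]]
for x0 in range(-75,75,25):
    m=(C[:,0]>x0)&(C[:,0]<x0+25)&(C[:,1]>-90)&(C[:,1]<90)&(C[:,2]<150)&(C[:,2]>60);print(x0,np.median(C[m,2]))
E
```

```text
[ 1.53526899  0.10350555 -0.36845796] [420.36453416 242.96788836 211.33370476] 9.4
-75 96.85374185136999
-50 97.30362820830135
-25 97.3281651482192
0 97.29237023726034
25 97.26877174920207
50 96.60599198742402
```

The lid is flat across its whole depth, and the press met a firm stop at 11 N.

```bash
python3 -c "
from workcell import manip
print(manip.close_job())"
```

```text
the job is handed in; nothing more can be done
None
```

The stay was broken at its knee, the lid is shut flat (outer face level at about 97 mm), the arm is clear of the case, and the job was handed in at about 9.4 s; no verdict came back.

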